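Roll down two jar labels and hold the press at its mark

ROBOT

A 6-joint arm with a two-finger parallel gripper is mounted at the origin on the work surface. World frame = base frame: x ahead of the robot, y to its left, z up, the work surface at z = 0. Lengths are in mm, angles in degrees, forces in N, time in s.
With the tool pointing down it reaches from about 300 to 850 mm from the base axis. Payload 4.2 kg.
Tool frame: the origin (TCP) lies on the centre line of the jaws, within the pads' length; the fingertips stand 14 mm ahead of it and the grasp point (between the pads) lies 5 mm behind it; z points along the fingers, y is the line along which they close (so a half turn about z gives the same grasp; the last joint's range is limited). The gripper opens to 91 mm and grips with 3 to 60 N. Pads are 32 mm wide; open, the fingers measure 118 mm over their backs; the gripper's body (76 mm by 178 mm) begins 60 mm behind the grasp point.
Start: joints at [-74.083, 18.312, 89.639, -0, 72.044, -1.146], TCP at [168.718, -549.705, 227.976] pointing down, gripper open.
Joint ranges: [-177.97, 177.97], [-48.28, 115.42], [12.27, 149.76], [-77.06, 257.06], [2.81, 150.46], [-146.56, 146.56]. Speed limits (degrees/s): [147.25, 147.25, 180, 180, 180, 180].

INTERFACE

Orientations are given as [roll, pitch, yaw] about the fixed x, y, z axes, in that order (R = Rz(yaw) Ry(pitch) Rx(roll)).
In Python, from workcell import * gives the robot as it stands. The module is installed in compiled form; this text tells all that it offers.
- The arm moves only by the shell command python3 -m crank 'ROWS' [FORCE]. ROWS is JSON, a list of rows, each an object of numbers: "grip": the finger opening in m, from 0 to 0.0912; "x", "y", "z": the shift along the tool's x, y, z in m; "yaw": the turn about the tool's z in rad. In form: [{"grip": .., "x": .., "y": .., "z": .., "yaw": ..}, ...]. A call has exactly 5 rows; each row is the pose to reach, as a shift and turn from the pose commanded when the call began, along the tool's axes at that moment; what a row does not reach only later rows make up. A row lasts 1/12 s, in which the tool goes at most 41.7 mm and 7.16 degrees, less where a joint would pass 70% of its speed; a pose out of reach is approached as far as the arm can. A call with a gripper value outside its range is refused whole. The fingers move at their own pace and stop on an object; FORCE is the grip in N (left out, the last holds). Time passes only in rows, so rows that repeat a pose let the fingers close, or fill a call up. It gives the time, the measured TCP pose, the force, the opening and the grip force at its end, in the units of the state.
- state(): the state, without advancing time (a new reading comes with each control period).
- grab_frame(name): name is "scene" or "top"; returns the picture (480x640x3 uint8, red, green, blue); there is no depth.
- camera_model(name): a dict with "intrinsics" (3x3 intrinsics, pixels), "distortion" ([k1, k2, p1, p2, k3] as OpenCV has them; the pictures are not rectified), "R" (3x3) and "t" (3): a world point X has camera coordinates R X + t. Camera axes: x right, y down, z forward; pixel columns grow to the right and rows downward; lengths in mm; the calibration is good to about 2 mm. A picture is of the moment at which its call begins. camera_model takes no time and is no camera call.
- job_done(): hands the job in; it is judged then, once.
The state is a dict: "time_s": time; "qpos": joint angles; "qvel": joint speeds; "effort": joint torques, N m; "ee_pos": TCP position; "ee_rot": TCP orientation; "force": force on the tool from outside, world axes, zero at the start; "torque": the same for the moment, N m; "gripper_width": finger opening in mm; "gripper_force": force on a finger pad.
Only numpy, scipy, OpenCV 4.12 (cv2) and the standard library are available. Lean on these libraries where they do the work, as an engineer would, in place of code of your own. Each camera call takes 0.05 s, during which the arm holds its last target. There are 200 camera calls.

TASK

Roll down both labels of the green jar in the spring-return label press: pull the carriage by its handle until the pointer is at the red mark, so that the red label meets the roller, and ease the carriage fully home without letting it snap back. Then lift the jar by its lid, turn it so that the blue label faces the roller's side, set it gently back down into the nest, and pull the carriage out again until the pointer is at the red mark. Finish while holding the handle there, the blue label pressed on the roller; do not let go, do not shift the red mark, and leave the other things alone.

Things in the scene. Friction and masses are not known exactly. Their poses are not given: they have to be found in the camera images.
- press: Label press fixed to the bench: plywood base 340 x 170 x 15 mm. Origin: centre of underside; z up. Its -x is the way the carriage is pulled out; the roller is on its +y side, the scale rail with the red mark on its -y side. A grey roller post (34 x 22 mm, top 103 mm above the bench) stands at x = 8, y = 72 mm, a 50 mm high end block at x = 148 mm.
- carriage: Steel slide 200 x 76 mm, top 29 mm above the bench, with black handle and black nest. Slides along the press's -x by up to 110 mm against a return spring: 1.6 N at home plus 0.8 N per 10 mm (about 8 N at 80 mm), drag 2 N per m/s; snaps home at over 0.4 m/s if let go. Origin and axes coincide with the press's when fully home.
- handle (a point): Centre of the top of the carriage's handle, a black upright round post 22 mm in diameter, from 29 mm to 95 mm above the bench (lowest 5 mm has a 30 mm collar). With the carriage home it stands at press x = -50, y = 0 mm, 130 mm from the jar's centre. Moves with the carriage.
- nest (a point): Centre of the nest's floor on the carriage, 29 mm above the bench, press x = 80, y = 0 mm when home. Square pocket 64 x 64 mm inside, walls 8 mm high, topped by a steep flared lip that widens the mouth to about 78 mm at 20 mm above the floor; sides parallel to the press's axes. Axes parallel to the press's. Moves with the carriage.
- pointer (a point): Tip of the white pointer on the carriage's -y edge, 34 mm above the bench; press x = -15 mm when the carriage is fully home. Axes parallel to the press's. Moves with the carriage.
- mark_line (a point): Middle of the red mark, a red slab 12 mm long (along the press's x), 30 mm wide, 5 mm thick, set on the scale rail beside the pointer's path. Axes parallel to the press's. The carriage is at the mark when the pointer's x in the press's frame equals this point's x: a pull of 62 to 84 mm from home. Stiff to move; leave as set.
- roller: Sprung black rubber roller, 24 mm in diameter, 40 mm tall, upright, 50 to 90 mm above the bench, at press x = 8, y = 35 mm. A seated jar passing it pushes it 5 mm to +y; it presses back on the jar's side with about 1 N. It touches the jar at any setting of the mark. Origin: on its axis, 67 mm above the bench.
- jar: Green glass jar, 0.2 to 0.42 kg: square body 56 x 56 mm, 70 mm high, edges rounded 6 mm; round neck 44 mm; round steel lid 50 mm in diameter, 86 to 106 mm above the underside, tight enough to lift by. Origin: centre of underside; z up. Starts in the nest, axes nearly parallel to the press's. Paper labels: red on its +y side, blue on its +x side.
- red_label (a point): Centre of the red label on the jar's +y side, 28 mm from the jar's axis, 36 mm above its underside. Faces the roller's side (press +y) at the start.
- blue_label (a point): Centre of the blue label on the jar's +x side, 28 mm from the jar's axis, 36 mm above its underside. Faces away from the handle (press +x) at the start; a quarter turn anticlockwise seen from above brings it to the roller's side.
- lid_top (a point): Centre of the top of the jar's lid, 106 mm above the jar's underside (135 mm above the bench when seated).
- crate: Yellow slatted plastic crate, 260 x 360 x 170 mm, standing. Bystander. Origin: centre of its underside.
- colander: Orange plastic colander bowl, 190 mm across, 85 mm high. Bystander. Origin: centre of its underside.
- baby_jar: Clear round baby food jar with steel cap, 58 mm across, 75 mm high. Bystander. Origin: centre of its underside.
- strainer: Small steel tea strainer: bowl 76 mm across and 34 mm high, straight handle reaching 150 mm along its own +x. Bystander. Origin: centre of its underside.
- label_roll: Roll of paper labels standing on end, a 64 mm ring 45 mm high. Bystander. Origin: centre of its underside.
- pencil_mug: Blue ceramic mug, 76 mm across, 85 mm high. Bystander. Origin: centre of its underside.

How it is judged (in metres and radians):
On the way, in this order (a step that is already met when the one before it is completed fails the run):
1. the carriage is pulled to the red mark with the red label against the roller (x of pointer in the frame of mark_line between -0.012 and 0.006 m and y of red_label in the frame of press above 0.02 m and contact force between jar and roller above 0.1 N and horizontal distance between jar and nest below 0.009 m and z of jar in the frame of nest below 0.005 m and angle between jar's own z axis and vertical below 0.12 rad), for 0.05 s.
2. the carriage is eased fully home (x of pointer in the frame of press above -0.021 m), for 0.2 s.
3. the jar is lifted clear of the nest (z of jar in the frame of nest above 0.015 m), for 0.05 s.
4. the jar is seated in the nest again with the blue label on the roller's side, the carriage home (x of pointer in the frame of press above -0.021 m and y of blue_label in the frame of press above 0.02 m and horizontal distance between jar and nest below 0.009 m and z of jar in the frame of nest below 0.005 m and angle between jar's own z axis and vertical below 0.12 rad), for 0.2 s.
At the end, for the whole second after the job is handed in: Fingers hold the carriage still (over 3 N) with the pointer within 6 mm of the red mark's middle; the jar is upright, seated in the nest (within 9 mm sideways, 5 mm of its floor), blue label on the roller's side and pressed by the roller (over 0.1 N); fingers off the jar (x of pointer in the frame of mark_line between -0.006 and 0.006 m and y of blue_label in the frame of press above 0.02 m and contact force between jar and roller above 0.1 N and horizontal distance between jar and nest below 0.009 m and z of jar in the frame of nest below 0.005 m and angle between jar's own z axis and vertical below 0.12 rad and contact force between the fingers and carriage above 3 N and contact force between the fingers and jar below 0.1 N and linear speed of carriage below 0.01 m/s); the arm keeps its last pose, push and grip.
It fails at once if the carriage is let snap (faster than 0.3 m/s) (linear speed of carriage above 0.3 m/s).
It fails at once if the jar is dropped or slammed into the nest (faster than 0.45 m/s close to its floor) (z of jar in the frame of nest below 0.02 m and linear speed of jar above 0.45 m/s).
It fails at once if the jar is tipped over (by more than 0.6 rad) (angle between jar's own z axis and vertical above 0.6 rad).
It fails at once if the red mark is shifted by more than 4 mm (distance of mark_line from where it was at the start of the episode above 0.004 m).
It fails at once if a bystander is moved by more than 30 mm (distance of any of crate, colander, baby_jar, strainer, label_roll, pencil_mug from where it was at the start of the episode above 0.03 m).
It also fails if it takes over 58 s, if anything falls off the work surface, if the arm or the gripper's body presses on something with over 40 N, if the wrist force passes 120 N, or if a joint passes its speed limit or range.

## Working session

There is one attempt and no reset: what is moved stays moved. The work goes in short steps, Python scripts to look and compute and a shell command to move; the robot and the scene stay as the last step left them, time stands still between calls to the robot, and variables do not carry over. Pictures are saved under pics/ and viewed, at most 10 in all, crops included, and the job is handed in when it is done.

```bash
mkdir -p pics; cat > h.py <<'E'
from workcell import *
import numpy as np, cv2
def ray(name,uv):
    c=camera_model(name);K=np.array(c["intrinsics"],float);d=np.array(c["distortion"],float)
    R=np.array(c["R"],float);t=np.array(c["t"],float).ravel()
    p=cv2.undistortPoints(np.array([[uv]],float),K,d)[0,0]
    return -R.T@t, R.T@np.array([p[0],p[1],1])
def onz(name,uv,z):
    o,d=ray(name,uv); return o+d*(z-o[2])/d[2]
def proj(name,X):
    c=camera_model(name)
    return cv2.projectPoints(np.array([X],float),cv2.Rodrigues(np.array(c["R"],float))[0],np.array(c["t"],float),np.array(c["intrinsics"],float),np.array(c["distortion"],float))[0][0,0]
def tri(a,b):
    A=[];B=[]
    M=np.zeros((3,3));v=np.zeros(3)
    for n,uv in (("top",a),("scene",b)):
        o,d=ray(n,uv);d/=np.linalg.norm(d);P=np.eye(3)-np.outer(d,d);M+=P;v+=P@o
    return np.linalg.solve(M,v)
def save(img,f): cv2.imwrite(f,img[:,:,::-1])
E
python3 - <<'E'
from h import *
for n in("top","scene"):
    save(grab_frame(n),f"pics/{n}0.png"); c=camera_model(n); print(n,-np.array(c["R"]).T@np.array(c["t"]).ravel())
s=state();print(s)
E
```

```text
top [ 395.99445597   34.53469872 1548.28587464]
scene [ 933.76165518  486.01329341 1122.64714554]
{'time_s': 0.1, 'qpos': array([-7.40818435e+01,  1.83480957e+01,  8.96987662e+01, -2.05058756e-03,
        7.20429642e+01, -1.14465618e+00]), 'qvel': array([ 0.0227688 , -0.05709263, -0.25173244, -0.13341505,  0.01094293,
       -0.07604458]), 'effort': array([ 2.66785528e-04, -4.13333309e+01, -2.32510060e+01,  7.28628365e-02,
        4.22903232e-02, -5.85640396e-05]), 'ee_pos': array([ 168.60388781, -549.28698487,  227.20755196]), 'ee_rot': array([-1.79910153e+02,  1.54887500e-04,  1.70634465e+01]), 'force': array([-0.14337309, -0.4922471 ,  0.37356487]), 'torque': array([ 0.04292051, -0.00626899, -0.00218822]), 'gripper_force': 0.0, 'gripper_width': 91.3679971546356}
```

View pics/top0.png

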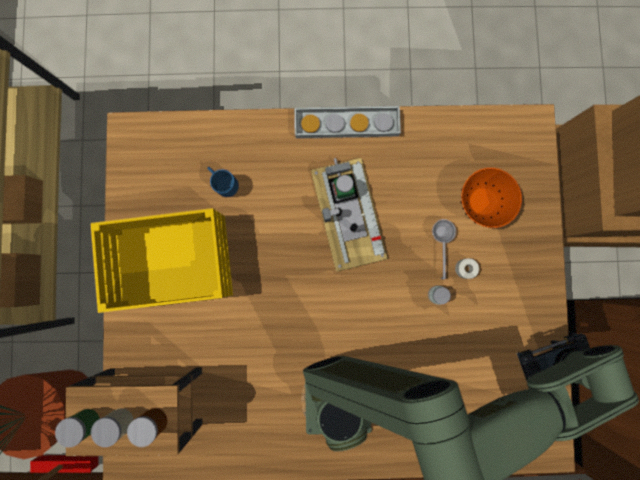

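View pics/scene0.png

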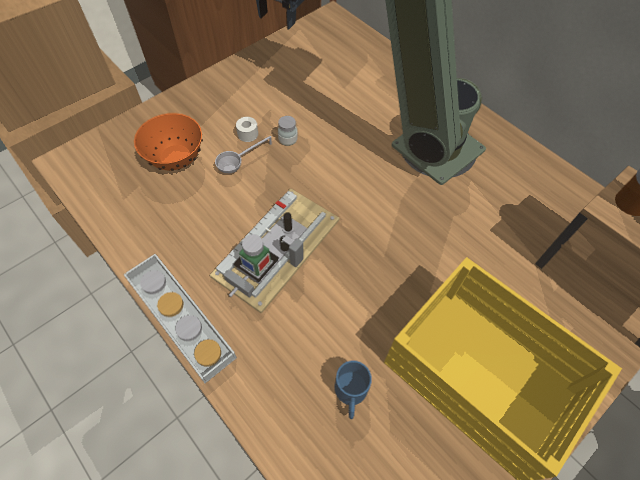

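The top view shows the press around (350,215): the jar lid is near (345,183), the handle near (353,228), the red mark near (377,240) and the roller post near (330,213). In the scene view the jar is near (254,250), the handle near (288,220) and the mark near (281,205). Next I'll zoom in on both.

```bash
python3 - <<'E'
import cv2
a=cv2.imread("pics/top0.png")[150:275,300:400];b=cv2.imread("pics/scene0.png")[180:315,205:345]
a=cv2.resize(a,None,fx=4.4,fy=4.4,interpolation=cv2.INTER_CUBIC);b=cv2.resize(b,None,fx=4.0,fy=4.0,interpolation=cv2.INTER_CUBIC)
cv2.imwrite("pics/ct.png",a);cv2.imwrite("pics/cs.png",b)
E
```

```text
(no output)
```

View pics/ct.png

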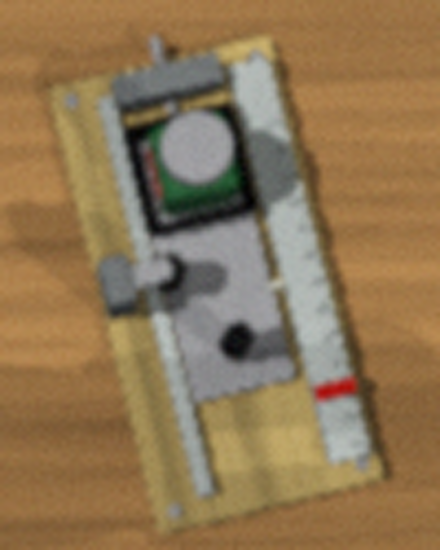

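View pics/cs.png

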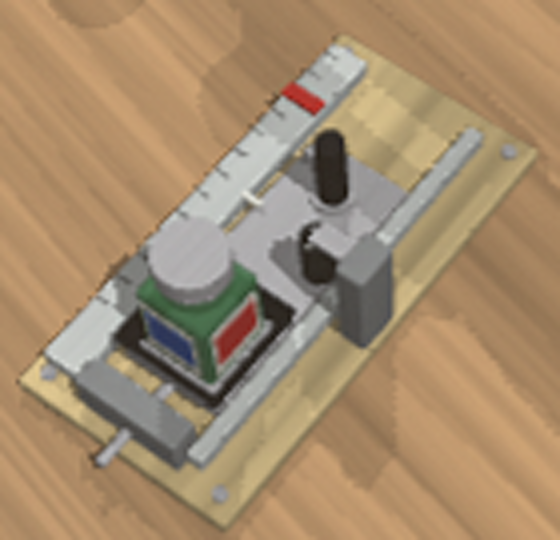

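The top crop shows the base corners at (52,88), (270,38), (383,478) and (162,532), the lid at (198,147), the handle top at (238,340), the pointer tip at (285,281) and the red mark at (336,388). The scene crop shows the blue label facing the end block, red facing the roller's side, and the mark at (302,99).

```bash
cat > m.py <<'E'
from h import *
T=lambda u,v:((u+.5)/4.4-.5+300,(v+.5)/4.4-.5+150)
S=lambda u,v:((u+.5)/4-.5+205,(v+.5)/4-.5+180)
C=[onz("top",T(*p),15) for p in((52,88),(270,38),(383,478),(162,532))]
C2=[onz("scene",S(*p),15) for p in((225,527),(20,380),(342,36),(537,152))]
print("corners top",np.round(C,0).tolist(),"\nscene",np.round(C2,0).tolist())
for Q in(C,C2):
    c=np.mean(Q,0); ax=(Q[0]+Q[1]-Q[2]-Q[3]);ay=(Q[0]+Q[3]-Q[1]-Q[2]); print("ctr",c.round(1),"yaw",np.degrees(np.arctan2(ax[1],ax[0])),np.degrees(np.arctan2(-ay[0],ay[1])),"L",np.linalg.norm(ax)/2,np.linalg.norm(ay)/2)
def red(n,box):
    i=cv2.imread(f"pics/{n}0.png").astype(int);m=(i[:,:,2]-np.maximum(i[:,:,1],i[:,:,0]))
    x0,y0,x1,y1=box;w=np.clip(m[y0:y1,x0:x1]-60,0,None);ys,xs=np.mgrid[y0:y1,x0:x1];return (w*xs).sum()/w.sum(),(w*ys).sum()/w.sum()
a=red("top",(366,230,386,248));b=red("scene",(270,196,292,212));print(a,b)
pts={"mark":(a,b),"handle":(T(238,340),S(330,137)),"lid":(T(198,147),S(190,252)),"ptr":(T(284,281),S(245,193))}
zz={"mark":34,"handle":95,"lid":135,"ptr":34}
c=(np.mean(C,0)+np.mean(C2,0))/2; yaw=np.radians(13.6)
for k,(p,q) in pts.items():
    t=tri(p,q);print(k,"tri",t.round(1),"top",onz("top",p,zz[k]).round(1),"scene",onz("scene",q,zz[k]).round(1))
E
python3 m.py
```

```text
corners top [[737.0, 67.0, 15.0], [771.0, -95.0, 15.0], [444.0, -168.0, 15.0], [409.0, -6.0, 15.0]] 
scene [[735.0, 73.0, 15.0], [772.0, -91.0, 15.0], [446.0, -165.0, 15.0], [408.0, -3.0, 15.0]]
ctr [590.2 -50.2  15. ] yaw 12.620531511237678 12.208044411325066 L 335.5136003956696 165.37536902773985
ctr [590.1 -46.4  15. ] yaw 12.899281163679655 13.022126628175887 L 335.2283826283254 167.09393039223636
(np.float64(375.93485714285714), np.float64(237.99142857142857)) (np.float64(280.44226273959794), np.float64(204.09256661991586))
mark tri [ 507.8 -132.4   33.1] top [ 508.6 -133.1   34. ] scene [ 507.4 -130.9   34. ]
handle tri [539.  -59.5  99.3] top [539.4 -59.7  95. ] scene [537.4 -61.9  95. ]
lid tri [666.9 -32.9 134.4] top [667.4 -33.5 135. ] scene [666.5 -31.9 135. ]
ptr tri [586.2 -96.8  36.4] top [587.5 -98.   34. ] scene [584.5 -97.   34. ]
```

Press centre is about (590,-48), yaw about 12.75°. The handle at (540,-60), lid at (667,-32) and pointer at press x = -14 all match the given geometry. The mark is at press x ≈ -98.7, a pull of about 83 mm. I'll travel high to the handle.

```bash
python3 -m crank '[{"grip":0.06,"x":0.033,"y":-0.024},{"grip":0.06,"x":0.066,"y":-0.048},{"grip":0.06,"x":0.100,"y":-0.072},{"grip":0.06,"x":0.133,"y":-0.096},{"grip":0.06,"x":0.1665,"y":-0.1196}]'
python3 -m crank '[{"grip":0.06,"x":0.033,"y":-0.024},{"grip":0.06,"x":0.066,"y":-0.048},{"grip":0.06,"x":0.100,"y":-0.072},{"grip":0.06,"x":0.133,"y":-0.096},{"grip":0.06,"x":0.1665,"y":-0.1196}]'
python3 -m crank '[{"grip":0.06,"x":0.033,"y":-0.024},{"grip":0.06,"x":0.066,"y":-0.048},{"grip":0.06,"x":0.100,"y":-0.072},{"grip":0.06,"x":0.133,"y":-0.096},{"grip":0.06,"x":0.1665,"y":-0.1196}]'
python3 -m crank '[{"grip":0.06,"yaw":-0.12},{"grip":0.06,"yaw":-0.24},{"grip":0.06,"yaw":-0.36},{"grip":0.06,"yaw":-0.48},{"grip":0.06,"yaw":-0.6}]'
python3 -m crank '[{"grip":0.06,"yaw":-0.12},{"grip":0.06,"yaw":-0.24},{"grip":0.06,"yaw":-0.36},{"grip":0.06,"yaw":-0.48},{"grip":0.06,"yaw":-0.6}]'
python3 -m crank '[{"grip":0.06,"yaw":-0.12},{"grip":0.06,"yaw":-0.24},{"grip":0.06,"yaw":-0.296},{"grip":0.06,"yaw":-0.296},{"grip":0.06,"yaw":-0.296}]'
```

```text
validation failed for argument at $[0]...
validation failed for argument at $[0]...
validation failed for argument at $[0]...
validation failed for argument at $[0]...
validation failed for argument at $[0]...
validation failed for argument at $[0]...
```

All five keys are needed in each row.

```bash
python3 -m crank '[{"grip":0.06,"x":0.033,"y":-0.024,"z":0,"yaw":0},{"grip":0.06,"x":0.066,"y":-0.048,"z":0,"yaw":0},{"grip":0.06,"x":0.100,"y":-0.072,"z":0,"yaw":0},{"grip":0.06,"x":0.133,"y":-0.096,"z":0,"yaw":0},{"grip":0.06,"x":0.1665,"y":-0.1196,"z":0,"yaw":0}]'

```

```text
time_s: 0.52
ee_pos: [293.2, -384.7, 227.6]
ee_rot: [-180.0, 0.0, 17.0]
force: [0.5, 0.2, 0.8]
gripper_width: 61.4
gripper_force: 0.0
```

```bash
python3 -m crank '[{"grip":0.06,"x":0.033,"y":-0.024,"z":0,"yaw":0},{"grip":0.06,"x":0.066,"y":-0.048,"z":0,"yaw":0},{"grip":0.06,"x":0.100,"y":-0.072,"z":0,"yaw":0},{"grip":0.06,"x":0.133,"y":-0.096,"z":0,"yaw":0},{"grip":0.06,"x":0.1665,"y":-0.1196,"z":0,"yaw":0}]'
python3 -m crank '[{"grip":0.06,"x":0.033,"y":-0.024,"z":0,"yaw":0},{"grip":0.06,"x":0.066,"y":-0.048,"z":0,"yaw":0},{"grip":0.06,"x":0.100,"y":-0.072,"z":0,"yaw":0},{"grip":0.06,"x":0.133,"y":-0.096,"z":0,"yaw":0},{"grip":0.06,"x":0.1665,"y":-0.1196,"z":0,"yaw":0}]'
python3 -m crank '[{"grip":0.06,"x":0,"y":0,"z":0,"yaw":-0.12},{"grip":0.06,"x":0,"y":0,"z":0,"yaw":-0.24},{"grip":0.06,"x":0,"y":0,"z":0,"yaw":-0.36},{"grip":0.06,"x":0,"y":0,"z":0,"yaw":-0.48},{"grip":0.06,"x":0,"y":0,"z":0,"yaw":-0.6}]'
python3 -m crank '[{"grip":0.06,"x":0,"y":0,"z":0,"yaw":-0.12},{"grip":0.06,"x":0,"y":0,"z":0,"yaw":-0.24},{"grip":0.06,"x":0,"y":0,"z":0,"yaw":-0.36},{"grip":0.06,"x":0,"y":0,"z":0,"yaw":-0.48},{"grip":0.06,"x":0,"y":0,"z":0,"yaw":-0.6}]'
python3 -m crank '[{"grip":0.06,"x":0,"y":0,"z":0,"yaw":-0.12},{"grip":0.06,"x":0,"y":0,"z":0,"yaw":-0.24},{"grip":0.06,"x":0,"y":0,"z":0,"yaw":-0.296},{"grip":0.06,"x":0,"y":0,"z":0,"yaw":-0.296},{"grip":0.06,"x":0,"y":0,"z":0,"yaw":-0.296}]'
python3 -c "
from workcell import *
print(state()['qpos'].round(1))"
```

```text
time_s: 0.93
ee_pos: [417.4, -221.3, 227.8]
ee_rot: [-180.0, 0.0, 17.1]
force: [1.0, -1.1, -0.1]
gripper_width: 59.8
gripper_force: 0.0
time_s: 1.35
ee_pos: [541.5, -58.1, 227.6]
ee_rot: [-180.0, 0.0, 17.1]
force: [0.1, -1.0, -0.5]
gripper_width: 59.9
gripper_force: 0.0
time_s: 1.77
ee_pos: [540.7, -59.8, 227.4]
ee_rot: [-179.9, 0.0, 51.8]
force: [0.4, -0.3, 0.6]
gripper_width: 60.2
gripper_force: 0.0
time_s: 2.18
ee_pos: [540.6, -60.1, 227.5]
ee_rot: [-179.9, 0.0, 86.2]
force: [-0.6, -0.7, -0.3]
gripper_width: 60.3
gripper_force: 0.0
time_s: 2.6
ee_pos: [540.8, -60.1, 227.6]
ee_rot: [-180.0, -0.0, 102.7]
force: [0.4, -0.5, 0.1]
gripper_width: 60.0
gripper_force: 0.0
[ -7.6  15.6  93.7  -0.   70.8 -20.2]
```

```bash
python3 -m crank '[{"grip":0.06,"x":0,"y":0,"z":0.035,"yaw":0},{"grip":0.06,"x":0,"y":0,"z":0.07,"yaw":0},{"grip":0.06,"x":0,"y":0,"z":0.105,"yaw":0},{"grip":0.06,"x":0,"y":0,"z":0.135,"yaw":0},{"grip":0.06,"x":0,"y":0,"z":0.155,"yaw":0}]'
python3 -m crank '[{"grip":0.0,"x":0,"y":0,"z":0,"yaw":0},{"grip":0.0,"x":0,"y":0,"z":0,"yaw":0},{"grip":0.0,"x":0,"y":0,"z":0,"yaw":0},{"grip":0.0,"x":0,"y":0,"z":0,"yaw":0},{"grip":0.0,"x":0,"y":0,"z":0,"yaw":0}]' 30
```

```text
time_s: 3.02
ee_pos: [539.1, -59.9, 69.9]
ee_rot: [-179.8, -0.1, 102.7]
force: [-0.9, -0.7, 1.2]
gripper_width: 60.0
gripper_force: 0.0
time_s: 3.43
ee_pos: [542.1, -60.3, 74.7]
ee_rot: [179.8, 0.1, 102.8]
force: [0.5, 0.1, 0.1]
gripper_width: 29.7
gripper_force: 0.0
```

```bash
python3 -m crank '[{"grip":0.0,"x":0,"y":0,"z":0,"yaw":0},{"grip":0.0,"x":0,"y":0,"z":0,"yaw":0},{"grip":0.0,"x":0,"y":0,"z":0,"yaw":0},{"grip":0.0,"x":0,"y":0,"z":0,"yaw":0},{"grip":0.0,"x":0,"y":0,"z":0,"yaw":0}]' 30
```

```text
time_s: 3.85
ee_pos: [540.4, -60.5, 74.1]
ee_rot: [-180.0, 0.0, 102.8]
force: [-3.4, -1.4, 6.0]
gripper_width: 21.2
gripper_force: 30.0
```

```bash
python3 -m crank '[{"grip":0.0,"x":0,"y":-0.007,"z":0,"yaw":0},{"grip":0.0,"x":0,"y":-0.015,"z":0,"yaw":0},{"grip":0.0,"x":0,"y":-0.023,"z":0,"yaw":0},{"grip":0.0,"x":0,"y":-0.031,"z":0,"yaw":0},{"grip":0.0,"x":0,"y":-0.039,"z":0,"yaw":0}]' 30
python3 -m crank '[{"grip":0.0,"x":0,"y":-0.008,"z":0,"yaw":0},{"grip":0.0,"x":0,"y":-0.017,"z":0,"yaw":0},{"grip":0.0,"x":0,"y":-0.026,"z":0,"yaw":0},{"grip":0.0,"x":0,"y":-0.035,"z":0,"yaw":0},{"grip":0.0,"x":0,"y":-0.043,"z":0,"yaw":0}]' 30
python3 -m crank '[{"grip":0.0,"x":0,"y":0,"z":0,"yaw":0},{"grip":0.0,"x":0,"y":0,"z":0,"yaw":0},{"grip":0.0,"x":0,"y":0,"z":0,"yaw":0},{"grip":0.0,"x":0,"y":0,"z":0,"yaw":0},{"grip":0.0,"x":0,"y":0,"z":0,"yaw":0}]' 30
python3 - <<'E'
from h import *
for n,(x0,y0,x1,y1) in(("top",(300,150,400,275)),("scene",(205,180,345,315))):
    i=grab_frame(n);save(i,f"pics/{n}1.png");save(cv2.resize(i[y0:y1,x0:x1],None,fx=4,fy=4,interpolation=cv2.INTER_CUBIC),f"pics/{n}c1.png")
a=cv2.imread("pics/topc1.png");b=cv2.imread("pics/scenec1.png");o=np.zeros((540,800-0,3),np.uint8)
a=cv2.resize(a,(240,300));o[:300,:240]=a;o[:540,240:800]=b;cv2.imwrite("pics/both1.png",o)
E
```

```text
time_s: 4.27
ee_pos: [504.1, -68.8, 74.1]
ee_rot: [179.7, 0.1, 102.8]
force: [5.7, 4.2, 3.7]
gripper_width: 21.1
gripper_force: 30.0
time_s: 4.68
ee_pos: [463.0, -78.2, 74.1]
ee_rot: [179.6, 0.1, 102.7]
force: [7.8, 4.3, 2.0]
gripper_width: 21.2
gripper_force: 30.0
time_s: 5.1
ee_pos: [463.4, -78.1, 74.1]
ee_rot: [179.6, 0.1, 102.7]
force: [7.4, 4.6, 3.4]
gripper_width: 21.6
gripper_force: 30.0
```

View pics/both1.png

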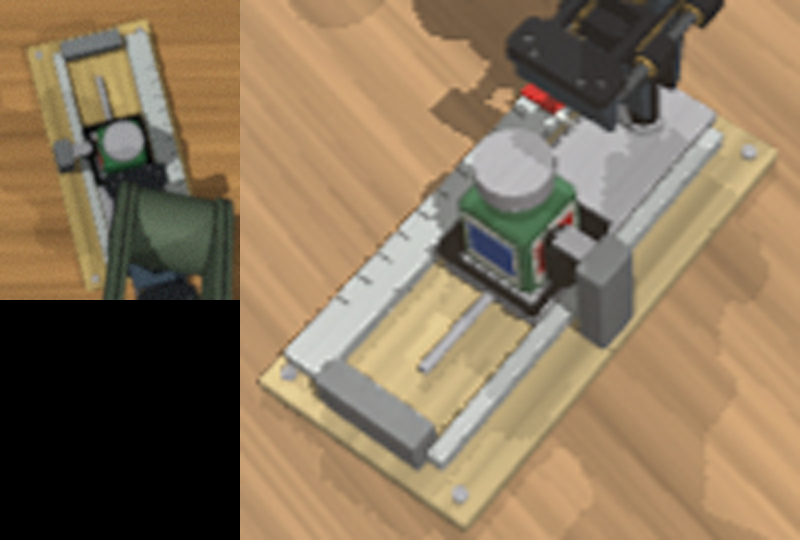

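The jar is at the roller with the red label towards it. The mark at crop (545,98) and the white pointer near (575,122) are partly hidden. TCP geometry puts the pointer about 3.5 mm short of the mark's centre, so I'll pull 5 mm more and look at the pointer closely.

```bash
python3 -m crank '[{"grip":0.0,"x":0,"y":-0.002,"z":0,"yaw":0},{"grip":0.0,"x":0,"y":-0.004,"z":0,"yaw":0},{"grip":0.0,"x":0,"y":-0.005,"z":0,"yaw":0},{"grip":0.0,"x":0,"y":-0.005,"z":0,"yaw":0},{"grip":0.0,"x":0,"y":-0.005,"z":0,"yaw":0}]' 30
python3 - <<'E'
from h import *
i=grab_frame("scene");save(i,"pics/scene2.png")
save(cv2.resize(i[190:226,262:310],None,fx=16,fy=16,interpolation=cv2.INTER_CUBIC),"pics/sz2.png")
p=state()["ee_pos"];print(p)
t=np.radians(12.75);u=np.array([np.cos(t),np.sin(t)]);v=np.array([-u[1],u[0]]);c=np.array([590.1,-48.3])
M=np.array([507.8,-132.4])
print("TCP press",(p[:2]-c)@u,(p[:2]-c)@v,"mark",(M-c)@u,(M-c)@v)
for dx in(-12,-6,0,6):
    q=c+u*((M-c)@u+dx)+v*(-48);w=proj("scene",[*q,34]);print(dx,((w-[262,190]+.5)*16-.5).round(0))
E
```

```text
time_s: 5.62
ee_pos: [458.6, -79.2, 74.1]
ee_rot: [179.6, 0.1, 102.7]
force: [8.0, 4.3, 4.4]
gripper_width: 21.6
gripper_force: 30.0
[458.65428525 -79.20584453  74.10820615]
TCP press -135.02540906126637 -1.1340460304328723 mark -98.83132726315885 -63.862890252496385
-12 [412. 228.]
-6 [390. 251.]
0 [369. 275.]
6 [347. 298.]
```

View pics/sz2.png

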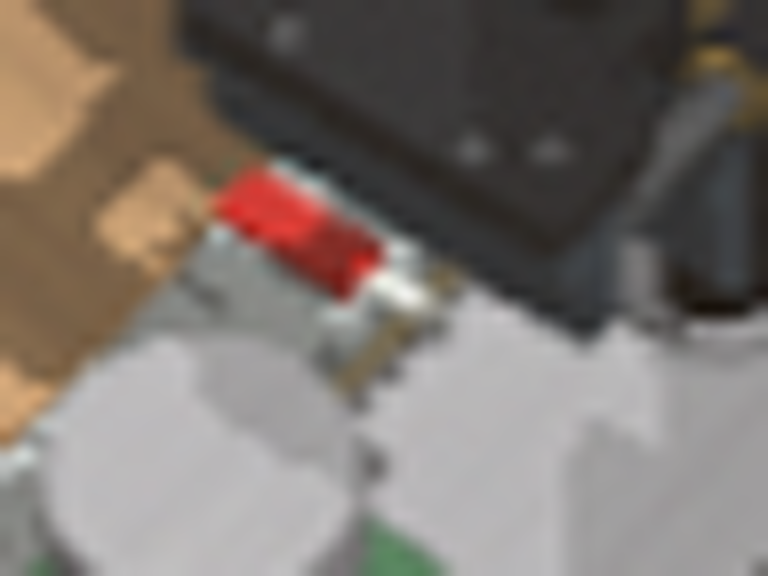

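The pointer, the white bar at crop (400,285), is almost on the mark's centre line, red from (245,190) to (365,270). It sits about 1 mm past, as the TCP geometry also says. Step 1 is met with TCP at press x = -135, and the final target is about -133.8. Easing home.

```bash
python3 -m crank '[{"grip":0.0,"x":0,"y":0.006,"z":0,"yaw":0},{"grip":0.0,"x":0,"y":0.014,"z":0,"yaw":0},{"grip":0.0,"x":0,"y":0.022,"z":0,"yaw":0},{"grip":0.0,"x":0,"y":0.030,"z":0,"yaw":0},{"grip":0.0,"x":0,"y":0.038,"z":0,"yaw":0}]' 30
python3 -m crank '[{"grip":0.0,"x":0,"y":0.008,"z":0,"yaw":0},{"grip":0.0,"x":0,"y":0.016,"z":0,"yaw":0},{"grip":0.0,"x":0,"y":0.024,"z":0,"yaw":0},{"grip":0.0,"x":0,"y":0.032,"z":0,"yaw":0},{"grip":0.0,"x":0,"y":0.038,"z":0,"yaw":0}]' 30
python3 -m crank '[{"grip":0.0,"x":0,"y":0.003,"z":0,"yaw":0},{"grip":0.0,"x":0,"y":0.006,"z":0,"yaw":0},{"grip":0.0,"x":0,"y":0.009,"z":0,"yaw":0},{"grip":0.0,"x":0,"y":0.011,"z":0,"yaw":0},{"grip":0.0,"x":0,"y":0.011,"z":0,"yaw":0}]' 30
python3 -m crank '[{"grip":0.0,"x":0,"y":0,"z":0,"yaw":0},{"grip":0.0,"x":0,"y":0,"z":0,"yaw":0},{"grip":0.0,"x":0,"y":0,"z":0,"yaw":0},{"grip":0.0,"x":0,"y":0,"z":0,"yaw":0},{"grip":0.0,"x":0,"y":0,"z":0,"yaw":0}]' 30
```

```text
time_s: 6.08
ee_pos: [495.2, -70.8, 74.1]
ee_rot: [179.7, 0.1, 102.8]
force: [4.6, 2.3, 5.3]
gripper_width: 21.4
gripper_force: 30.0
time_s: 6.5
ee_pos: [531.5, -62.6, 74.1]
ee_rot: [179.8, 0.1, 102.8]
force: [2.0, 1.3, 7.6]
gripper_width: 21.4
gripper_force: 30.0
time_s: 6.92
ee_pos: [540.3, -60.5, 74.1]
ee_rot: [-180.0, 0.0, 102.8]
force: [-1.0, -0.1, 9.3]
gripper_width: 21.3
gripper_force: 30.0
time_s: 7.33
ee_pos: [540.3, -60.5, 74.1]
ee_rot: [180.0, 0.0, 102.8]
force: [-1.4, 0.8, 8.9]
gripper_width: 21.6
gripper_force: 30.0
```

```bash
python3 -m crank '[{"grip":0.06,"x":0,"y":0,"z":0,"yaw":0},{"grip":0.06,"x":0,"y":0,"z":0,"yaw":0},{"grip":0.06,"x":0,"y":0,"z":0,"yaw":0},{"grip":0.06,"x":0,"y":0,"z":0,"yaw":0},{"grip":0.06,"x":0,"y":0,"z":0,"yaw":0}]' 30
python3 -m crank '[{"grip":0.06,"x":0,"y":0,"z":-0.02,"yaw":0},{"grip":0.06,"x":0,"y":0,"z":-0.05,"yaw":0},{"grip":0.08,"x":0,"y":0,"z":-0.08,"yaw":0},{"grip":0.08,"x":0,"y":0,"z":-0.11,"yaw":0},{"grip":0.08,"x":0,"y":0,"z":-0.116,"yaw":0}]' 30
python3 - <<'E'
from h import *
o=np.zeros((500,800,3),np.uint8)
for k,(n,(x0,y0)) in enumerate((("top",(320,160)),("scene",(220,215)))):
    i=grab_frame(n);o[:500,k*400:k*400+400]=cv2.resize(i[y0:y0+50,x0:x0+40],None,fx=10,fy=10,interpolation=cv2.INTER_CUBIC) if k==0 else cv2.resize(i[y0:y0+62,x0:x0+50],None,fx=8,fy=8,interpolation=cv2.INTER_CUBIC)[:500] if False else cv2.resize(i[y0:y0+50,x0:x0+40],None,fx=10,fy=10,interpolation=cv2.INTER_CUBIC)
save(o,"pics/lid3.png")
E
```

```text
time_s: 7.75
ee_pos: [540.4, -60.2, 72.5]
ee_rot: [-179.9, -0.0, 102.8]
force: [-0.1, 0.2, 1.1]
gripper_width: 52.0
gripper_force: 0.0
time_s: 8.17
ee_pos: [543.5, -60.5, 193.9]
ee_rot: [179.5, 0.2, 102.8]
force: [1.1, -0.7, 0.7]
gripper_width: 77.3
gripper_force: 0.0
```

View pics/lid3.png

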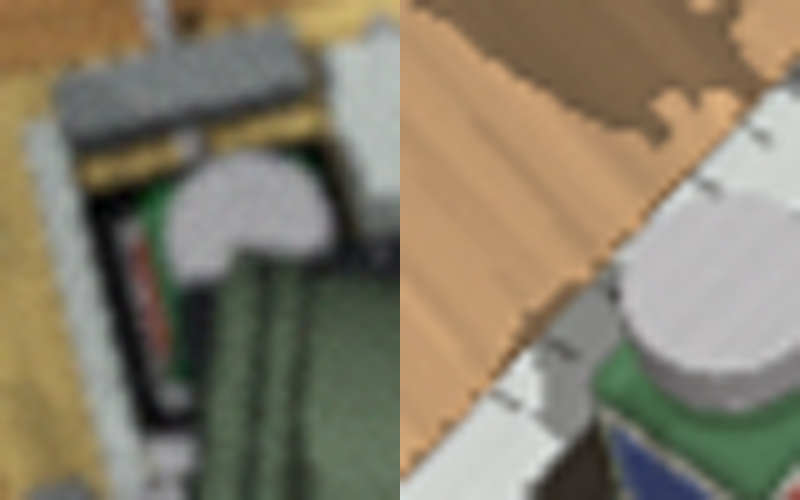

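The lid is in both halves. In the top half its edges are at x = 165 and 335 and y = 152, so its centre is near (250,237).

```bash
python3 - <<'E'
from h import *
L=onz("top",(320+24.55,160+23.25),135);print(L)
t=np.radians(12.75);u=np.array([np.cos(t),np.sin(t)]);v=np.array([-u[1],u[0]]);c=np.array([590.1,-48.3])
print("press",(L[:2]-c)@u,(L[:2]-c)@v)
p=state()["ee_pos"];y=np.radians(102.75)
d=L[:2]-[540.4,-60.2];print(p,"tool x,y",d@[np.cos(y),np.sin(y)],d@[np.sin(y),-np.cos(y)])
E
```

```text
[666.75373244 -33.24440317 135.        ]
press 78.0863608745899 -2.232921388111031
[541.77696936 -60.27348952 190.42889249] tool x,y -1.5950102946283495 129.18717368061888
```

```bash
python3 -m crank '[{"grip":0.085,"x":0,"y":0.03,"z":0,"yaw":0},{"grip":0.085,"x":0,"y":0.065,"z":0,"yaw":0},{"grip":0.085,"x":-0.001,"y":0.1,"z":0,"yaw":0},{"grip":0.085,"x":-0.001,"y":0.129,"z":0,"yaw":0},{"grip":0.085,"x":-0.001,"y":0.129,"z":0,"yaw":0}]' 30
python3 -m crank '[{"grip":0.085,"x":0,"y":0,"z":0,"yaw":0},{"grip":0.085,"x":0,"y":0,"z":0.025,"yaw":0},{"grip":0.085,"x":0,"y":0,"z":0.05,"yaw":0},{"grip":0.085,"x":0,"y":0,"z":0.068,"yaw":0},{"grip":0.085,"x":0,"y":0,"z":0.068,"yaw":0}]' 30
python3 -m crank '[{"grip":0.06,"x":0,"y":0,"z":0,"yaw":0},{"grip":0.055,"x":0,"y":0,"z":0,"yaw":0},{"grip":0.054,"x":0,"y":0,"z":0,"yaw":0},{"grip":0.052,"x":0,"y":0,"z":0,"yaw":0},{"grip":0.0,"x":0,"y":0,"z":0,"yaw":0}]' 30
python3 -m crank '[{"grip":0,"x":0,"y":0,"z":0,"yaw":0},{"grip":0,"x":0,"y":0,"z":0,"yaw":0},{"grip":0,"x":0,"y":0,"z":0,"yaw":0},{"grip":0,"x":0,"y":0,"z":0,"yaw":0},{"grip":0.0,"x":0,"y":0,"z":0,"yaw":0}]' 30
```

```text
time_s: 8.68
ee_pos: [670.6, -31.3, 185.1]
ee_rot: [-180.0, -0.1, 102.8]
force: [-0.5, 0.3, -0.2]
gripper_width: 85.1
gripper_force: 0.0
time_s: 9.1
ee_pos: [662.1, -32.7, 115.4]
ee_rot: [-179.3, -0.2, 102.8]
force: [-0.5, 0.9, -0.4]
gripper_width: 85.0
gripper_force: 0.0
time_s: 9.52
ee_pos: [667.5, -32.7, 122.2]
ee_rot: [179.9, 0.0, 102.8]
force: [0.7, 0.1, 0.3]
gripper_width: 54.3
gripper_force: 0.0
time_s: 9.93
ee_pos: [667.2, -32.7, 121.9]
ee_rot: [179.9, 0.0, 102.8]
force: [-1.2, 0.4, 5.7]
gripper_width: 49.3
gripper_force: 30.0
```

```bash
python3 -m crank '[{"grip":0,"x":0,"y":0,"z":-0.005,"yaw":0},{"grip":0,"x":0,"y":0,"z":-0.015,"yaw":0},{"grip":0,"x":0,"y":0,"z":-0.03,"yaw":0},{"grip":0,"x":0,"y":0,"z":-0.045,"yaw":0},{"grip":0.0,"x":0,"y":0,"z":-0.05,"yaw":0}]' 35
python3 -m crank '[{"grip":0,"x":0,"y":0,"z":0,"yaw":-0.05},{"grip":0,"x":0,"y":0,"z":0,"yaw":-0.14},{"grip":0,"x":0,"y":0,"z":0,"yaw":-0.24},{"grip":0,"x":0,"y":0,"z":0,"yaw":-0.34},{"grip":0.0,"x":0,"y":0,"z":0,"yaw":-0.44}]' 35
python3 -m crank '[{"grip":0,"x":0,"y":0,"z":0,"yaw":-0.1},{"grip":0,"x":0,"y":0,"z":0,"yaw":-0.2},{"grip":0,"x":0,"y":0,"z":0,"yaw":-0.3},{"grip":0,"x":0,"y":0,"z":0,"yaw":-0.4},{"grip":0.0,"x":0,"y":0,"z":0,"yaw":-0.5}]' 35
python3 -m crank '[{"grip":0,"x":0,"y":0,"z":0,"yaw":-0.1},{"grip":0,"x":0,"y":0,"z":0,"yaw":-0.2},{"grip":0,"x":0,"y":0,"z":0,"yaw":-0.3},{"grip":0,"x":0,"y":0,"z":0,"yaw":-0.4},{"grip":0.0,"x":0,"y":0,"z":0,"yaw":-0.5}]' 35
python3 -m crank '[{"grip":0,"x":0,"y":0,"z":0,"yaw":-0.08},{"grip":0,"x":0,"y":0,"z":0,"yaw":-0.131},{"grip":0,"x":0,"y":0,"z":0,"yaw":-0.131},{"grip":0,"x":0,"y":0,"z":0,"yaw":-0.131},{"grip":0.0,"x":0,"y":0,"z":0,"yaw":-0.131}]' 35
python3 - <<'E'
from h import *
print(state()["qpos"].round(1))
o=np.zeros((500,800,3),np.uint8)
for k,(n,(x0,y0)) in enumerate((("top",(320,155)),("scene",(220,205)))):
    i=grab_frame(n);s=(50,62) if k else (40,50)
    s=(64,80);x0-=12;y0-=10
    o[:,k*400:k*400+400]=cv2.resize(i[y0:y0+s[1],x0:x0+s[0]],(400,500),interpolation=cv2.INTER_CUBIC)
save(o,"pics/j4.png")
E
```

```text
time_s: 10.35
ee_pos: [668.0, -32.6, 173.0]
ee_rot: [179.8, 0.1, 102.8]
force: [0.8, 0.7, -3.5]
gripper_width: 49.1
gripper_force: 35.0
time_s: 10.77
ee_pos: [666.5, -32.5, 170.1]
ee_rot: [-179.9, -0.1, 128.3]
force: [0.0, 0.4, -3.6]
gripper_width: 49.1
gripper_force: 35.0
time_s: 11.18
ee_pos: [666.6, -32.5, 170.1]
ee_rot: [-180.0, -0.1, 156.9]
force: [0.5, 0.9, -3.6]
gripper_width: 49.5
gripper_force: 35.0
time_s: 11.6
ee_pos: [666.6, -32.5, 170.1]
ee_rot: [180.0, -0.1, -174.4]
force: [0.2, 0.4, -4.2]
gripper_width: 49.8
gripper_force: 35.0
time_s: 12.02
ee_pos: [666.8, -32.5, 170.5]
ee_rot: [180.0, -0.0, -167.3]
force: [-0.4, 0.1, -3.0]
gripper_width: 49.5
gripper_force: 35.0
[  -3.8   28.8   81.3   -0.    70.  -106.5]
```

View pics/j4.png

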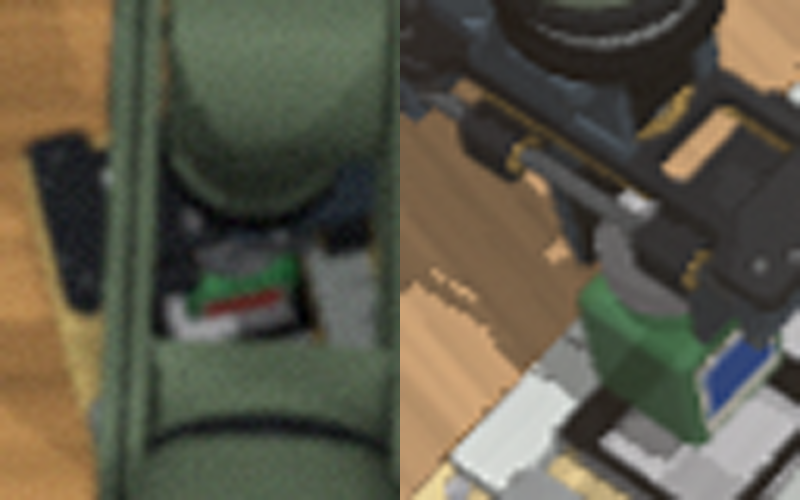

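The scene half shows the jar hanging upright over the nest, blue label at about (740,370) facing the roller's side. I'll set it down slowly.

```bash
python3 -m crank '[{"grip":0,"x":-0.0005,"y":0.001,"z":0.006,"yaw":0},{"grip":0,"x":-0.0005,"y":0.001,"z":0.013,"yaw":0},{"grip":0,"x":-0.0005,"y":0.001,"z":0.02,"yaw":0},{"grip":0,"x":-0.0005,"y":0.001,"z":0.026,"yaw":0},{"grip":0.0,"x":-0.0005,"y":0.001,"z":0.03,"yaw":0}]' 35
python3 -m crank '[{"grip":0,"x":0,"y":0,"z":0.003,"yaw":0},{"grip":0,"x":0,"y":0,"z":0.006,"yaw":0},{"grip":0,"x":0,"y":0,"z":0.009,"yaw":0},{"grip":0,"x":0,"y":0,"z":0.012,"yaw":0},{"grip":0.0,"x":0,"y":0,"z":0.014,"yaw":0}]' 35
python3 -m crank '[{"grip":0,"x":0,"y":0,"z":0.001,"yaw":0},{"grip":0,"x":0,"y":0,"z":0.003,"yaw":0},{"grip":0,"x":0,"y":0,"z":0.004,"yaw":0},{"grip":0,"x":0,"y":0,"z":0.005,"yaw":0},{"grip":0.0,"x":0,"y":0,"z":0.005,"yaw":0}]' 35
```

```text
time_s: 12.53
ee_pos: [666.6, -31.5, 139.3]
ee_rot: [180.0, -0.1, -167.2]
force: [0.1, 0.3, -2.9]
gripper_width: 49.4
gripper_force: 35.0
time_s: 12.95
ee_pos: [667.3, -31.5, 126.7]
ee_rot: [-180.0, -0.0, -167.2]
force: [-0.1, -0.1, -4.2]
gripper_width: 49.8
gripper_force: 35.0
time_s: 13.37
ee_pos: [667.3, -31.5, 122.0]
ee_rot: [-180.0, 0.0, -167.2]
force: [0.0, 0.6, -4.2]
gripper_width: 49.1
gripper_force: 35.0
```

```bash
python3 -m crank '[{"grip":0,"x":0,"y":0,"z":0.0005,"yaw":0},{"grip":0,"x":0,"y":0,"z":0.001,"yaw":0},{"grip":0,"x":0,"y":0,"z":0.0015,"yaw":0},{"grip":0,"x":0,"y":0,"z":0.002,"yaw":0},{"grip":0.0,"x":0,"y":0,"z":0.002,"yaw":0}]' 35
```

```text
time_s: 13.78
ee_pos: [667.7, -31.6, 121.8]
ee_rot: [-180.0, 0.1, -167.2]
force: [-1.9, -0.9, 5.8]
gripper_width: 49.2
gripper_force: 35.0
```

Seated: the force has reversed at the original seated height. Releasing and rising.

```bash
python3 -m crank '[{"grip":0.052,"x":0,"y":0,"z":0,"yaw":0},{"grip":0.056,"x":0,"y":0,"z":0,"yaw":0},{"grip":0.065,"x":0,"y":0,"z":0,"yaw":0},{"grip":0.08,"x":0,"y":0,"z":0,"yaw":0},{"grip":0.08,"x":0,"y":0,"z":0,"yaw":0}]' 30
python3 -m crank '[{"grip":0.08,"x":0,"y":0,"z":-0.005,"yaw":0},{"grip":0.08,"x":0,"y":0,"z":-0.02,"yaw":0},{"grip":0.08,"x":0,"y":0,"z":-0.04,"yaw":0},{"grip":0.08,"x":0,"y":0,"z":-0.06,"yaw":0},{"grip":0.08,"x":0,"y":0,"z":-0.07,"yaw":0}]' 30
python3 -m crank '[{"grip":0.06,"x":0,"y":0,"z":0,"yaw":0.12},{"grip":0.06,"x":0,"y":0,"z":0,"yaw":0.24},{"grip":0.06,"x":0,"y":0,"z":0,"yaw":0.36},{"grip":0.06,"x":0,"y":0,"z":0,"yaw":0.48},{"grip":0.06,"x":0,"y":0,"z":0,"yaw":0.6}]' 30
python3 -m crank '[{"grip":0.06,"x":0,"y":0,"z":0,"yaw":0.12},{"grip":0.06,"x":0,"y":0,"z":0,"yaw":0.24},{"grip":0.06,"x":0,"y":0,"z":0,"yaw":0.36},{"grip":0.06,"x":0,"y":0,"z":0,"yaw":0.48},{"grip":0.06,"x":0,"y":0,"z":0,"yaw":0.6}]' 30
python3 -m crank '[{"grip":0.06,"x":0,"y":0,"z":0,"yaw":0.12},{"grip":0.06,"x":0,"y":0,"z":0,"yaw":0.24},{"grip":0.06,"x":0,"y":0,"z":0,"yaw":0.371},{"grip":0.06,"x":0,"y":0,"z":0,"yaw":0.371},{"grip":0.06,"x":0,"y":0,"z":0,"yaw":0.371}]' 30
```

```text
time_s: 14.2
ee_pos: [667.3, -31.5, 119.7]
ee_rot: [-180.0, -0.0, -167.2]
force: [0.2, 0.6, -0.3]
gripper_width: 73.0
gripper_force: 0.0
time_s: 14.62
ee_pos: [668.4, -31.6, 192.9]
ee_rot: [-179.9, 0.2, -167.2]
force: [-0.3, -0.1, 0.9]
gripper_width: 79.8
gripper_force: 0.0
time_s: 15.03
ee_pos: [667.1, -31.5, 189.8]
ee_rot: [-180.0, -0.0, 158.1]
force: [-0.5, 1.0, 0.0]
gripper_width: 60.0
gripper_force: 0.0
time_s: 15.45
ee_pos: [667.1, -31.5, 189.7]
ee_rot: [-180.0, -0.0, 123.7]
force: [0.7, 0.5, -0.7]
gripper_width: 60.2
gripper_force: 0.0
time_s: 15.87
ee_pos: [667.2, -31.5, 189.8]
ee_rot: [-180.0, 0.0, 102.9]
force: [-0.0, 0.6, 0.8]
gripper_width: 60.0
gripper_force: 0.0
```

```bash
python3 -m crank '[{"grip":0.06,"x":0,"y":-0.03,"z":0,"yaw":0},{"grip":0.06,"x":0,"y":-0.065,"z":0,"yaw":0},{"grip":0.06,"x":0,"y":-0.1,"z":0,"yaw":0},{"grip":0.06,"x":0,"y":-0.13,"z":0,"yaw":0},{"grip":0.06,"x":0,"y":-0.13,"z":0,"yaw":0}]' 30
python3 -m crank '[{"grip":0.06,"x":0,"y":0,"z":0.03,"yaw":0},{"grip":0.06,"x":0,"y":0,"z":0.06,"yaw":0},{"grip":0.06,"x":0,"y":0,"z":0.09,"yaw":0},{"grip":0.06,"x":0,"y":0,"z":0.11,"yaw":0},{"grip":0.06,"x":0,"y":0,"z":0.117,"yaw":0}]' 30
python3 -m crank '[{"grip":0.06,"x":0,"y":0,"z":0,"yaw":0},{"grip":0.05,"x":0,"y":0,"z":0,"yaw":0},{"grip":0.04,"x":0,"y":0,"z":0,"yaw":0},{"grip":0.03,"x":0,"y":0,"z":0,"yaw":0},{"grip":0.026,"x":0,"y":0,"z":0,"yaw":0}]' 30
python3 -m crank '[{"grip":0,"x":0,"y":0,"z":0,"yaw":0},{"grip":0,"x":0,"y":0,"z":0,"yaw":0},{"grip":0,"x":0,"y":0,"z":0,"yaw":0},{"grip":0,"x":0,"y":0,"z":0,"yaw":0},{"grip":0,"x":0,"y":0,"z":0,"yaw":0}]' 30
python3 - <<'E'
from h import *
i=grab_frame("scene");save(i,"pics/scene5.png");print(state()["ee_pos"])
save(cv2.resize(i[195:305,205:315],(550,550),interpolation=cv2.INTER_CUBIC),"pics/s5.png")
E
```

```text
time_s: 16.28
ee_pos: [534.4, -60.9, 189.8]
ee_rot: [-179.7, -0.1, 102.9]
force: [-0.7, 0.9, -0.1]
gripper_width: 60.2
gripper_force: 0.0
time_s: 16.7
ee_pos: [538.9, -59.9, 69.9]
ee_rot: [-179.7, -0.1, 102.9]
force: [-0.9, -0.0, -0.9]
gripper_width: 59.9
gripper_force: 0.0
time_s: 17.12
ee_pos: [541.4, -60.3, 74.2]
ee_rot: [179.9, 0.1, 102.8]
force: [0.4, 0.4, -0.3]
gripper_width: 36.1
gripper_force: 0.0
time_s: 17.53
ee_pos: [540.3, -60.4, 73.5]
ee_rot: [-180.0, 0.0, 102.8]
force: [-2.0, -1.1, 6.3]
gripper_width: 21.7
gripper_force: 30.0
[540.30890119 -60.36367744  73.42913866]
```

View pics/s5.png

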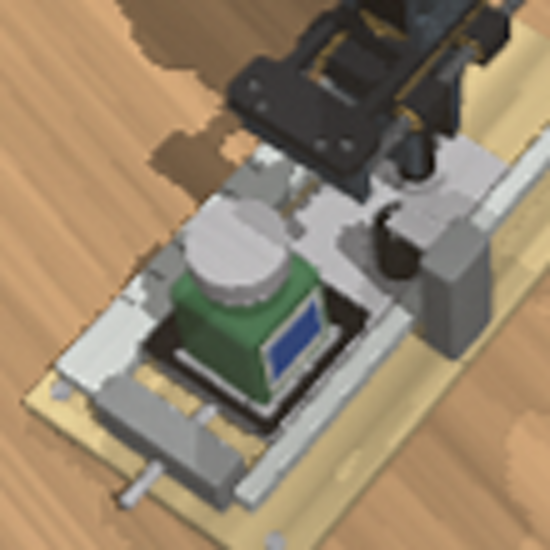

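The jar sits square in the nest with its blue label at (297,343) towards the roller, and the handle is gripped at the home position. Pulling again, 86 mm commanded.

```bash
python3 -m crank '[{"grip":0.0,"x":0,"y":-0.007,"z":0,"yaw":0},{"grip":0.0,"x":0,"y":-0.015,"z":0,"yaw":0},{"grip":0.0,"x":0,"y":-0.023,"z":0,"yaw":0},{"grip":0.0,"x":0,"y":-0.031,"z":0,"yaw":0},{"grip":0.0,"x":0,"y":-0.039,"z":0,"yaw":0}]' 30
python3 -m crank '[{"grip":0.0,"x":0,"y":-0.008,"z":0,"yaw":0},{"grip":0.0,"x":0,"y":-0.017,"z":0,"yaw":0},{"grip":0.0,"x":0,"y":-0.026,"z":0,"yaw":0},{"grip":0.0,"x":0,"y":-0.034,"z":0,"yaw":0},{"grip":0.0,"x":0,"y":-0.042,"z":0,"yaw":0}]' 30
python3 -m crank '[{"grip":0.0,"x":0,"y":-0.002,"z":0,"yaw":0},{"grip":0.0,"x":0,"y":-0.004,"z":0,"yaw":0},{"grip":0.0,"x":0,"y":-0.005,"z":0,"yaw":0},{"grip":0.0,"x":0,"y":-0.005,"z":0,"yaw":0},{"grip":0.0,"x":0,"y":-0.005,"z":0,"yaw":0}]' 30
python3 -m crank '[{"grip":0,"x":0,"y":0,"z":0,"yaw":0},{"grip":0,"x":0,"y":0,"z":0,"yaw":0},{"grip":0,"x":0,"y":0,"z":0,"yaw":0},{"grip":0,"x":0,"y":0,"z":0,"yaw":0},{"grip":0,"x":0,"y":0,"z":0,"yaw":0}]' 30
python3 - <<'E'
from h import *
i=grab_frame("scene");save(i,"pics/scene6.png");print(state()["ee_pos"])
save(cv2.resize(i[190:250,240:320],(800,600),interpolation=cv2.INTER_CUBIC),"pics/s6.png")
E
```

```text
time_s: 18.0
ee_pos: [502.8, -69.0, 73.5]
ee_rot: [179.8, 0.0, 102.8]
force: [4.7, 2.3, 2.7]
gripper_width: 21.2
gripper_force: 30.0
time_s: 18.42
ee_pos: [462.7, -78.1, 73.4]
ee_rot: [179.7, 0.0, 102.7]
force: [8.9, 4.3, 1.9]
gripper_width: 21.3
gripper_force: 30.0
time_s: 18.83
ee_pos: [458.1, -79.1, 73.4]
ee_rot: [179.7, 0.0, 102.7]
force: [7.0, 2.5, 2.3]
gripper_width: 21.5
gripper_force: 30.0
time_s: 19.25
ee_pos: [458.2, -79.2, 73.5]
ee_rot: [179.7, 0.0, 102.7]
force: [6.1, 3.5, 2.5]
gripper_width: 21.4
gripper_force: 30.0
[458.23255767 -79.12194569  73.45935151]
```

View pics/s6.png

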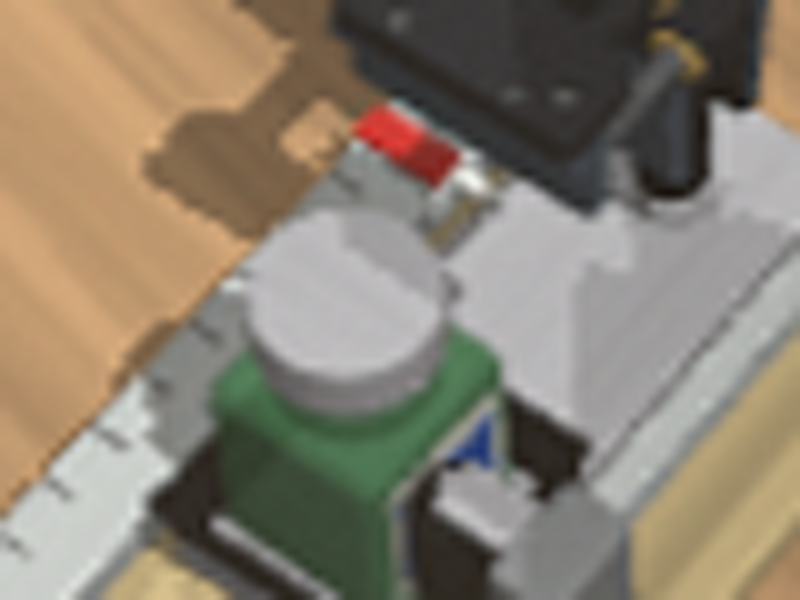

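The pointer at (472,178) lies on the extended mark axis, (375,122) to (450,165), within about 1 mm, and the roller is on the blue label. The pull measures 84.2 mm against an estimated 83 to 84, so I'll ease back 1 mm to centre it and hand in.

```bash
python3 -m crank '[{"grip":0.0,"x":0,"y":0.0005,"z":0,"yaw":0},{"grip":0.0,"x":0,"y":0.001,"z":0,"yaw":0},{"grip":0.0,"x":0,"y":0.001,"z":0,"yaw":0},{"grip":0.0,"x":0,"y":0.001,"z":0,"yaw":0},{"grip":0.0,"x":0,"y":0.001,"z":0,"yaw":0}]' 30
python3 -m crank '[{"grip":0,"x":0,"y":0,"z":0,"yaw":0},{"grip":0,"x":0,"y":0,"z":0,"yaw":0},{"grip":0,"x":0,"y":0,"z":0,"yaw":0},{"grip":0,"x":0,"y":0,"z":0,"yaw":0},{"grip":0,"x":0,"y":0,"z":0,"yaw":0}]' 30
python3 -c "
from workcell import *
print(job_done())"
```

```text
time_s: 19.72
ee_pos: [459.3, -78.9, 73.5]
ee_rot: [179.7, 0.0, 102.7]
force: [7.6, 3.4, 1.5]
gripper_width: 21.3
gripper_force: 30.0
time_s: 20.13
ee_pos: [459.3, -78.9, 73.5]
ee_rot: [179.7, 0.0, 102.7]
force: [8.1, 4.6, 2.0]
gripper_width: 21.3
gripper_force: 30.0
the job is handed in; nothing more can be done
None
```

Job handed in at about 20 s: both labels were pulled to the roller, with the carriage eased home in between, and the arm still holds the handle with the pointer within about 1–2 mm of the red mark by my measurement; no verdict came back.

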